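Index the canister carousel and face the tall canister's label to the stock scanner

ROBOT

A 7-joint arm with a two-finger parallel gripper is mounted at the origin on the work surface. World frame = base frame: x ahead of the robot, y to its left, z up, the work surface at z = 0. Lengths are in m, angles in rad, forces in N, time in s.
With the tool pointing down it reaches from about 0.4 to 0.85 m from the base axis. Payload 6.9 kg.
Tool frame: the origin (TCP) lies between the finger pads, 19 mm behind the fingertips; this is the grasp point; z points along the fingers, y is the line along which they close (so a half turn about z gives the same grasp; the last joint's range is limited). The gripper opens to 85 mm and grips with 20 to 120 N. Pads are 22 mm wide; open, the fingers measure 114 mm over their backs; the gripper's body (76 mm by 85 mm) begins 54 mm behind the grasp point. The pads swing forward as they close: fully open they stand 13 mm farther back than shut.
Start: joints at [0.105, 0.507, -0.238, 1.5, 0.126, 1.149, -0.155], TCP at [0.625, -0, 0.25] pointing down, gripper open.
Joint ranges: [-3.08, 3.08], [-0.24, 2.05], [-1.43, 1.35], [0, 2.5], [-1.52, 4.66], [0.17, 1.96], [-2.89, 2.89]. Speed limits (rad/s): [2.39, 2.39, 3.14, 3.14, 3.14, 3.14, 3.14].

INTERFACE

Orientations are given as a rotation vector (axis times angle).
In Python, from rig import r gives the robot as it stands.
- The arm moves only by the tool move_arm, never from a script. Its argument "rows" is a list of rows, each a list of 3 entries, a list of its own where there are three numbers: the shift along the tool's x, y, z in cm, then the turn about the tool's z in degrees, then the finger opening in cm, from 0 to 8.54. A call has 1 to 5 rows; each row shifts and turns the commanded pose from where the row before left it, along the tool's axes as they then stand; what a row does not reach is not made up. A row lasts 1/10 s, in which the tool goes at most 50 mm and 8.59 degrees, less where a joint would pass 70% of its speed; a pose out of reach is approached as far as the arm can. A call with a gripper value outside its range is refused whole. The fingers move at their own pace and stop on an object; "force" is the grip in N (left out, the last holds). Time passes only in rows, so rows that do not move let the fingers close. It gives the time, the measured TCP pose, the force, the opening and the grip force at its end, in the units of the state.
- r.sense(): the state, without advancing time (a new reading comes with each control period).
- r.capture(name): name is "scene" or "side" or "wrist"; returns a dict with "frame" (420x560x3 uint8, blue, green, red), "intrinsics" (3x3 intrinsics, pixels), "R" (3x3) and "t" (3): a world point X has camera coordinates R X + t. Camera axes: x right, y down, z forward; pixel columns grow to the right and rows downward; lengths in m; the calibration is good to about 2 mm. The wrist camera is an equidistant fisheye: a pixel r from the principal point sees the ray r / f radians off the axis. A picture is of the moment at which its call begins. There is no depth.
- r.hand_in(): hands the job in; it is judged then, once.
The state is a dict: "clock": time; "q": joint angles; "qd": joint speeds; "joint_torque": joint torques, N m; "ee_pos": TCP position; "orientation": TCP orientation; "ft_force": force on the tool from outside, world axes, zero at the start; "moment": the same for the moment, N m; "grip_width": finger opening in m; "finger_force": force on a finger pad.
Only numpy, scipy, OpenCV 4.12 (cv2) and the standard library are available. Lean on these libraries where they do the work, as an engineer would, in place of code of your own. Each camera call takes 0.05 s, during which the arm holds its last target. There are 200 camera calls.

TASK

First turn the canister carousel one click, counter-clockwise seen from above, so that the tall canister clicks into place at the scanning station, where a squat canister stands now. Then twist the tall canister about its own leaning axis until its label squarely faces the stock scanner, and let go with the carousel still clicked in. Do not push the mug, the shaker or the bowl about, and do not bump the scanner hard.

Things in the scene. Friction and masses are not known exactly. Their poses are not given: they have to be found in the camera images.
- carousel: Fixed rubber foot of the carousel, 180 mm across. Origin: centre of its underside; z is the vertical turning axis; -x points to the scanning station (small steel tab on the foot). The rotor's three seats are 60 degrees apart: at first a squat fixed canister (54 x 85 mm) at the station and at the next seat counter-clockwise, the tall one at the seat clockwise of the station. Hub top: 128 mm high.
- rotor (a joint): Angle of the carousel's turning part, rad, counter-clockwise from above positive. A detent clicks it in at 0 (as found, roughly) and at 1.047 (60 degrees, one click: tall canister at the scanning station); stops 0.22 beyond each. About 0.25 N m takes it over the click.
- handle (a point): Grip of the rotor's upright handle post, 70 mm from the turning axis, on the side away from the station: a black cap 22 mm across from 116 to 150 mm above the table (this point: 135 mm, on the post's axis) on a 14 mm steel post. Pushing or pinching it around the axis turns the rotor.
- canister: Tall aluminium canister, black lid: 54 mm across (lid 56), 130 mm long. Captive on its seat; it only turns about its own axis, stiffly (0.07 N m), without stops. Origin: centre of its foot, 75 mm out from the carousel's axis, 55 mm above the table. z: up along it, leaning outwards 40 degrees. +x: out through the label's middle (28 mm wide barred paper patch). The seat cup hides its lowest 16 mm.
- lid (a point): Centre of the tall canister's lid top, 130 mm along its axis from its foot; same axes as the canister. A pale pour flap at the lid's edge, 18 mm wide and nearly flush, lies over the label. Grasp lid and upper body with the tool pointing down along the leaning axis.
- scanner: Fixed grey stock scanner: a block 50 x 66 x 90 mm on a foot 80 x 80 mm, 122 mm tall in all, beside the scanning station. Origin: centre of its underside; it looks along its -x axis.
- window (a point): Centre of the scanner's black window, 80 mm above the table, in its front face. The canister's label must be aimed at this point.
- mug: White mug, 80 mm wide, 90 mm high, loose bystander. Origin: centre of its underside.
- shaker: Glass jar-shaped shaker, 52 mm wide, 95 mm high, loose bystander. Origin: centre of its underside.
- bowl: White bowl, 120 mm wide, 50 mm high, loose bystander. Origin: centre of its underside.
- bar (a point): Steel bar lamp, 16 mm thick, fixed 348 mm above the table, over the outer part of the canister at the station, 171 mm out from the carousel's axis. It runs along this point's y axis from 70 mm on the -y side to 200 mm on the +y side, then bends to its post beside the scanner. It bars the way straight down to the canister; the way in is along the leaning axis, under the bar.
Things that resemble listed ones, but are neither listed nor needed, are in the scene too. Leave any green look-alike of the scanner alone.

How it is judged:
By the outcome, as a careful person would: the job done as asked, in the order asked, and still so for the second after the job is handed in, with the robot touching nothing.
It also fails if it takes over 72 s, if anything falls off the work surface, if the arm or the gripper's body presses on something with over 40 N, if the wrist force passes 120 N, or if a joint passes its speed limit or range.

## Working session

There is one attempt and no reset: what is moved stays moved. The work goes in short steps, Python scripts to look and compute and a tool call to move; the robot and the scene stay as the last step left them, time stands still between calls to the robot, and variables do not carry over. Pictures are saved under pics/ and viewed, at most 10 in all, crops included, and the job is handed in when it is done.

Besides the shell and the picture viewer there is one more tool, called by a JSON object that holds its "op" and its "data". move_arm: Moves the arm, as the interface text tells. Its arguments: {"type":"object","properties":{"rows":{"type":"array"},"force":{"type":"number"}},"required":["rows"]}

```bash
mkdir -p pics; ls; python3 - <<'E'
from rig import r
import cv2,pickle,numpy as np
d={}
for n in("scene","side","wrist"):
    c=r.capture(n);d[n]=c;cv2.imwrite(f"pics/{n}0.png",c["frame"])
    print(n,np.round(c["intrinsics"],1).tolist(),np.round(c["R"],3).tolist(),np.round(c["t"],3))
pickle.dump(d,open("c0.pkl","wb"))
cv2.imwrite("pics/sc_side.png",cv2.resize(np.hstack([d["scene"]["frame"],d["side"]["frame"]]),(800,300)))
print(r.sense())
E
```

```text
pics
scene [[447.5, 0.0, 272.6], [0.0, 447.5, 211.9], [0.0, 0.0, 1.0]] [[0.906, 0.424, -0.007], [0.294, -0.64, -0.71], [-0.305, 0.641, -0.704]] [-0.557 -0.019  1.337]
side [[381.6, 0.0, 284.1], [0.0, 381.6, 222.5], [0.0, 0.0, 1.0]] [[-0.955, -0.296, 0.002], [-0.221, 0.71, -0.668], [0.197, -0.639, -0.744]] [0.571 0.276 1.034]
wrist [[325.2, 0.0, 285.3], [0.0, 325.2, 209.2], [0.0, 0.0, 1.0]] [[1.0, -0.001, -0.001], [-0.0, -0.947, 0.32], [-0.002, -0.32, -0.947]] [-0.624 -0.041  0.381]
{'clock': 0.15, 'q': array([ 0.10550843,  0.5081834 , -0.2375389 ,  1.50088805,  0.12573052,
        1.14887581, -0.15482068]), 'qd': array([-1.58420014e-04, -2.43710542e-03,  1.77999013e-03, -1.91896817e-03,
       -1.24631243e-03, -5.27912563e-05,  6.98820798e-04]), 'joint_torque': array([-1.45638624e-03, -6.21010351e+01, -2.18872748e+00, -2.49840939e+01,
        1.27439146e-02,  9.07797832e-03,  3.50406015e-05]), 'ee_pos': array([ 6.24660833e-01, -8.03569144e-05,  2.49310511e-01]), 'orientation': array([-2.22079689e+00, -2.22076362e+00,  1.56096039e-03]), 'ft_force': array([-0.81403528, -0.20866506,  0.68701134]), 'moment': array([-0.06485265,  0.02083005, -0.05462873]), 'finger_force': 0.0, 'grip_width': 0.08576730136880714}
```

View pics/scene0.png

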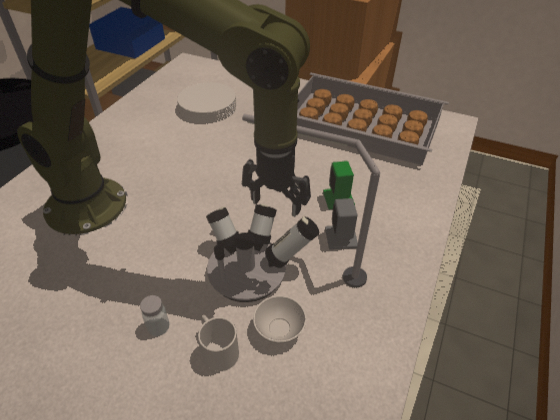

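View pics/side0.png

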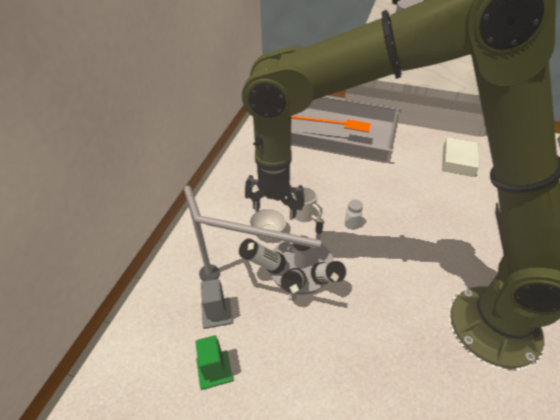

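The scene view shows the carousel at about (246,265), the tall canister at (293,242) with its lid at (307,229), and squat canisters at (222,226) and (262,220). The grey scanner is at (344,222), with a green look-alike at (342,183). The bar runs (245,118)–(360,140), the bowl is at (279,322), the mug at (218,343) and the shaker at (152,312). The side view has the tall canister at (262,257), the scanner at (213,300) and the bar from (197,218) to (320,243).

Close crops next.

```bash
python3 - <<'E'
import cv2,pickle,numpy as np
d=pickle.load(open("c0.pkl","rb"))
a=cv2.resize(d["scene"]["frame"][195:305,195:365],None,fx=4.7,fy=4.7,interpolation=cv2.INTER_CUBIC)[:, :799]
cv2.imwrite("pics/a.png",a)
b=cv2.resize(d["side"]["frame"][180:340,180:370],None,fx=3.75,fy=3.75,interpolation=cv2.INTER_CUBIC)[:600]
cv2.imwrite("pics/b.png",b)
E
```

```text
(no output)
```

View pics/a.png

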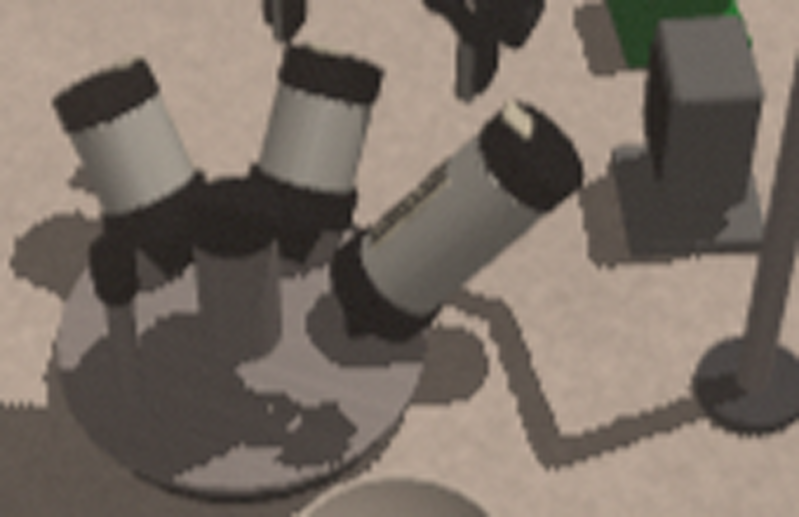

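View pics/b.png

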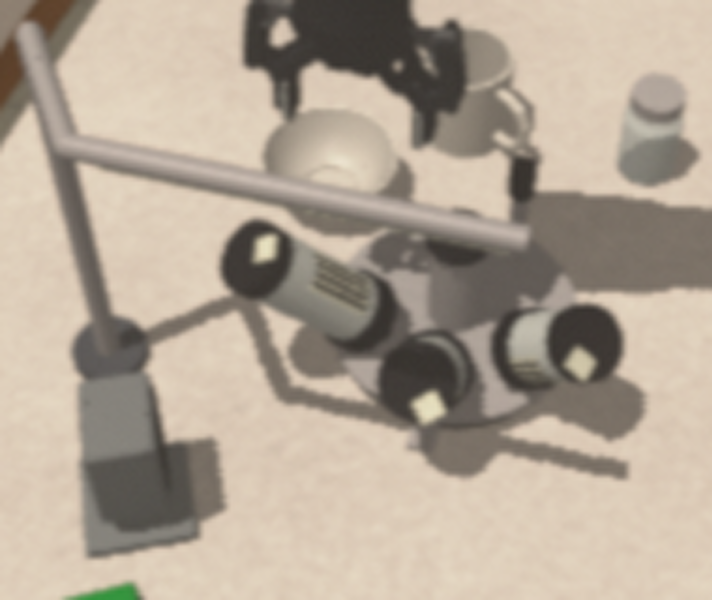

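View pics/wrist0.png

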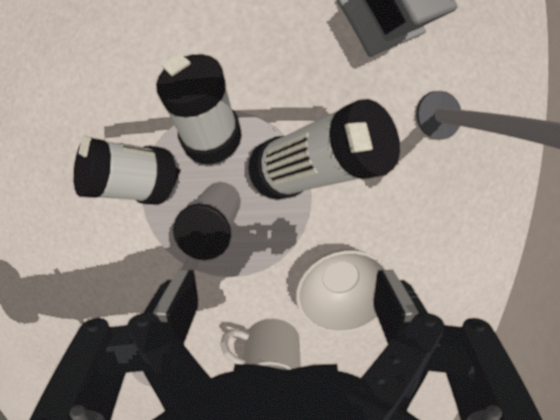

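Candidates for the tall canister, with wrist pixels: the tall one at (330,150) with its lid at (366,139), the station squat at (198,105) and the other squat at (125,170). The long one is at (330,150), and its label now faces up. The grey scanner's window is at (386,12). The green look-alike is out of this view.

I'll fit the carousel and scanner poses.

```bash
cat > h.py <<'E'
import numpy as np,cv2,pickle
from scipy.optimize import least_squares
from scipy.spatial.transform import Rotation as Ro
def proj(c,X):
    p=np.asarray(X)@c["R"].T+c["t"];K=c["intrinsics"]
    if c.get("fish"):
        th=np.arctan2(np.linalg.norm(p[:,:2],axis=1),p[:,2]);u=p[:,:2]/np.linalg.norm(p[:,:2],axis=1)[:,None]*th[:,None]
    else:u=p[:,:2]/p[:,2:]
    return u*K[0,0]+K[:2,2]
def ray(c,px):
    K=c["intrinsics"];u=(np.asarray(px,float)-K[:2,2])/K[0,0]
    if c.get("fish"):
        n=np.linalg.norm(u);d=np.r_[u/n*np.sin(n),np.cos(n)]
    else:d=np.r_[u,1]
    return -c["R"].T@c["t"],c["R"].T@(d/np.linalg.norm(d))
def onz(c,px,z):
    o,d=ray(c,px);return o+d*(z-o[2])/d[2]
def cyl(rad,ang,z,yaw,c): return np.array([c[0]+rad*np.cos(ang+yaw),c[1]+rad*np.sin(ang+yaw),z])
E
python3 - <<'E'
from h import *
d=pickle.load(open("c0.pkl","rb"));d["wrist"]["fish"]=1
D=np.deg2rad
P={'tl':(.1586,D(120),.1546),'s1':(.1296,D(180),.1201),'s2':(.1296,D(240),.1201),'hub':(0,0,.128),'ht':(.07,0,.150)}
obs=[("wrist",'tl',(366,139)),("wrist",'s1',(192,82)),("wrist",'s2',(92,167)),("wrist",'hub',(202,232)),
("side",'tl',(248.5,248.8)),("side",'s1',(292,281.9)),("side",'s2',(336.5,271.5)),("side",'ht',(319.5,222)),("side",'hub',(302,242.7)),
("scene",'ht',(219,246)),("scene",'hub',(245,238.6))]
def f(v,full=0):
    return np.concatenate([ (proj(d[c],[cyl(*P[k],v[2]+(v[3] if k!='x' else 0),v)])[0]-px) for c,k,px in obs])
s=min((least_squares(lambda v:f(np.r_[v,0]),[.55,.15,y],loss='soft_l1') for y in(-1,-2,0)),key=lambda s:s.cost)
print(s.x,np.rad2deg(s.x[2]));
for o,e in zip(obs,f(np.r_[s.x,0]).reshape(-1,2)):print(o[:2],e.round(1))
for p in((662,22),(735,18),(762,98),(672,102)):
    print('scantop',onz(d["scene"],np.array(p)/4.7+195,.122).round(3))
for p in((80,388),(150,375),(160,450),(82,460)):
    print('side scantop',onz(d["side"],np.array(p)/3.75+180,.122).round(3))
print('win',onz(d["wrist"],(386,12),.08))
for n,c,p,z in(('bowl','wrist',(342,277),.01),('mug','scene',(218,330),.09),('shaker','scene',(152,303),.095),('barend','scene',(247,119),.348),('barend','side',(319,243),.348),('barbend','scene',(360,141),.348),('barbend','side',(197,218),.348)):print(n,onz(d[c],p,z).round(3))
yaw=s.x[2]
print('bar pred pt',cyl(.171,np.pi,.348,yaw,s.x))
E
```

```text
[ 0.55260492 -0.02340472 -1.54398262] -88.4636875401382
('wrist', 'tl') [11.9 -0.1]
('wrist', 's1') [-2.7 -5.4]
('wrist', 's2') [-10.6  -1. ]
('wrist', 'hub') [-1.8  3.1]
('side', 'tl') [-3.2 -2.7]
('side', 's1') [-2.  -1.4]
('side', 's2') [ 1.  -1.2]
('side', 'ht') [-11.1  -4.1]
('side', 'hub') [ 0.2 -1.6]
('scene', 'ht') [10.8  9.2]
('scene', 'hub') [-0.9  1.6]
scantop [0.702 0.207 0.122]
scantop [0.738 0.227 0.122]
scantop [0.77  0.173 0.122]
scantop [0.728 0.15  0.122]
side scantop [0.763 0.183 0.122]
side scantop [0.722 0.159 0.122]
side scantop [0.692 0.211 0.122]
side scantop [0.738 0.234 0.122]
win [0.71566022 0.17253873 0.08      ]
bowl [ 0.698 -0.134  0.01 ]
mug [ 0.602 -0.24   0.09 ]
shaker [ 0.44  -0.245  0.095]
barend [0.486 0.143 0.348]
barend [0.479 0.146 0.348]
barbend [0.749 0.168 0.348]
barbend [0.746 0.157 0.348]
bar pred pt [0.54802032 0.14753381 0.348     ]
```

```bash
cat >> h.py <<'E'
def tri(*cp):
    A=np.zeros((3,3));b=np.zeros(3)
    for c,p in cp:
        o,d=ray(c,p);M=np.eye(3)-np.outer(d,d);A+=M;b+=M@o
    return np.linalg.solve(A,b)
E
python3 - <<'E'
from h import *
d=pickle.load(open("c0.pkl","rb"));d["wrist"]["fish"]=1
D=np.deg2rad
print('handle',tri((d["scene"],(219,246)),(d["side"],(319.5,222))),onz(d["scene"],(219,246),.15),onz(d["side"],(319.5,222),.15))
print('hub',tri((d["scene"],(245,238.6)),(d["side"],(302,242.7)),(d["wrist"],(202,232))))
print('tall',tri((d["side"],(248.5,248.8)),(d["wrist"],(372,140))))
P={'tl':(.1586,D(120),.1546),'s1':(.1296,D(180),.1201),'s2':(.1296,D(240),.1201),'hub':(0,0,.128),'ht':(.07,0,.150)}
obs=[("wrist",'tl',(372,140)),("wrist",'s1',(192,76)),("wrist",'s2',(86,167)),("wrist",'hub',(202,232)),
("side",'tl',(248.5,248.8)),("side",'s1',(292,281.9)),("side",'s2',(336.5,271.5)),("side",'hub',(302,242.7)),
("scene",'hub',(245,238.6))]
def f(v): return np.concatenate([ (proj(d[c],[cyl(*P[k],v[2],v)])[0]-px) for c,k,px in obs])
s=least_squares(f,[.55,0,-1.5])
print(s.x,np.rad2deg(s.x[2]));
for o,e in zip(obs,f(s.x).reshape(-1,2)):print(o[:2],e.round(1))
E
```

```text
handle [ 0.52039433 -0.08323159  0.15434949] [ 0.5188899  -0.07995482  0.15      ] [ 0.52038503 -0.08754402  0.15      ]
hub [ 0.55290941 -0.01913982  0.12791494]
tall [0.68364044 0.05708811 0.14305327]
[ 0.55249409 -0.02307789 -1.54362993] -88.44348034406879
('wrist', 'tl') [ 5.7 -1.7]
('wrist', 's1') [-2.9  0.2]
('wrist', 's2') [-4.7 -1.3]
('wrist', 'hub') [-1.9  2.7]
('side', 'tl') [-3.2 -2.6]
('side', 's1') [-1.9 -1.2]
('side', 's2') [ 1.1 -1.1]
('side', 'hub') [ 0.2 -1.5]
('scene', 'hub') [-0.9  1.5]
```

The fit puts the hub at about (0.553, -0.021) and the handle cap at about (0.520, -0.084). The station lies towards +y (about 92°), with the bar at y≈0.15. At cap height, the bowl, mug and shaker are all below the fingertips. First I'll pinch the handle.

{"op": "move_arm", "data": {"rows": [[[-2,-2.5,0],0,5.5],[[-2,-2.5,0],0,5.5],[[-2,-2.5,0],0,5.5],[[-2.4,-2.9,0],0,5.5],[[0,0,2],0,5.5]], "force": 30}}

```text
clock: 0.65
ee_pos: [0.5187, -0.0883, 0.2317]
orientation: [2.225, 2.213, -0.002]
ft_force: [1.0, 0.0, 0.2]
grip_width: 0.0548
finger_force: 0.0
```

```bash
python3 - <<'E'
from rig import r
import cv2
c=r.capture("wrist");cv2.imwrite("pics/w1.png",c["frame"])
E
```

```text
(no output)
```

View pics/w1.png

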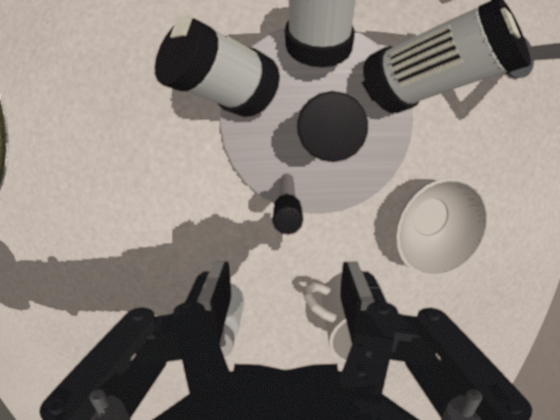

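The cap top shows at (288,217), midway between the fingers, and the hub is at (333,126). I'll compute its position.

```bash
python3 - <<'E'
from h import *
from rig import r
c=r.capture("wrist");c["fish"]=1
print(r.sense()["ee_pos"])
for n,p,z in(('cap',(288,219),.15),('hub',(333,126),.128),('tall',(507,35),.1546),('s2lid',(182,52),.12),('bowl',(441,226),.05),('mugc',(278,322),.09)):print(n,onz(c,p,z).round(4))
E
```

```text
[ 0.51917997 -0.08481894  0.22845604]
cap [ 0.5196 -0.0788  0.15  ]
hub [ 0.5508 -0.0193  0.128 ]
tall [0.6726 0.0569 0.1546]
s2lid [0.4443 0.037  0.12  ]
bowl [ 0.6857 -0.1257  0.05  ]
mugc [ 0.5097 -0.2125  0.09  ]
```

{"op": "move_arm", "data": {"rows": [[[0.2,0,3],0,5.5],[[0,0,3],0,5.5],[[0,0,3.3],0,5.5],[[0,0,0],0,1.5],[[0,0,0],0,1.5]], "force": 30}}

```text
clock: 1.25
ee_pos: [0.5215, -0.0813, 0.1374]
orientation: [-2.22, -2.222, 0.0]
ft_force: [-0.4, 0.6, 0.9]
grip_width: 0.0267
finger_force: 0.0
```

{"op": "move_arm", "data": {"rows": [[[0,0,0],0,1.5],[[0,0,0],0,1.5]]}}

```text
clock: 1.45
ee_pos: [0.5212, -0.0818, 0.138]
orientation: [2.221, 2.221, 0.001]
ft_force: [-1.5, 0.4, -3.5]
grip_width: 0.0211
finger_force: 31.9
```

{"op": "move_arm", "data": {"rows": [[[-0.44,1.12,0],0,1.5],[[-0.24,1.18,0],0,1.5],[[-0.04,1.2,0],0,1.5],[[0.18,1.19,0],0,1.5],[[0.38,1.14,0],0,1.5]]}}

```text
clock: 1.95
ee_pos: [0.5792, -0.0859, 0.1378]
orientation: [2.223, 2.218, -0.003]
ft_force: [-3.4, -0.6, -1.6]
grip_width: 0.0211
finger_force: 32.3
```

{"op": "move_arm", "data": {"rows": [[[0.57,1.06,0],0,1.5],[[0,0,0],0,1.5],[[0,0,0],0,1.5]]}}

```text
clock: 2.25
ee_pos: [0.5914, -0.0777, 0.1378]
orientation: [2.22, 2.22, 0.004]
ft_force: [3.3, -1.5, -2.2]
grip_width: 0.0209
finger_force: 32.4
```

{"op": "move_arm", "data": {"rows": [[[0,0,0],0,5],[[0,0,0],0,5],[[0,0,-3],0,5],[[0,0,-3],0,5],[[0,0,-3],0,5]]}}

```text
clock: 2.75
ee_pos: [0.5894, -0.0774, 0.2281]
orientation: [-2.22, -2.221, -0.0]
ft_force: [0.3, -0.1, 0.4]
grip_width: 0.05
finger_force: 0.0
```

```bash
python3 - <<'E'
from rig import r
import cv2,pickle,numpy as np
d={n:r.capture(n) for n in("scene","side","wrist")}
pickle.dump(d,open("c2.pkl","wb"))
w=d["wrist"]["frame"][:300]
b=cv2.resize(d["side"]["frame"][180:340,180:370],None,fx=2,fy=2,interpolation=cv2.INTER_CUBIC)
a=cv2.resize(d["scene"]["frame"][185:305,195:365],None,fx=2.3,fy=2.3,interpolation=cv2.INTER_CUBIC)
im=np.zeros((600,800,3),np.uint8);im[:300,:560]=w;im[300:300+a.shape[0],:a.shape[1]]=a;im[280:,400:780][:b.shape[0]]=b[:320]
cv2.imwrite("pics/c2.png",im)
E
```

```text
(no output)
```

View pics/c2.png

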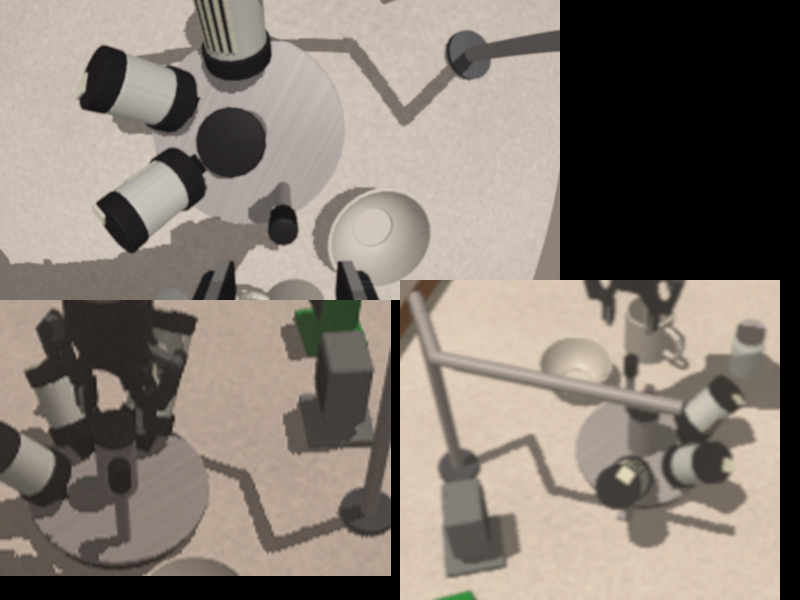

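The rotor is one click on: the tall canister stands at the station with its lid at side-crop (622,485), and the handle is at wrist (284,224).

Rows only turn the tool about its own z, so the tool can't be tilted along the leaning axis. A vertical tool can still roll the canister. The edge of the closed fingertips presses radially outward on the canister's inner face, which puts no torque on the rotor, and strokes along +x like a rack. That needs about 2.6 N at an 80 mm radius, or about 0.21 N m, which is below the click. I'll measure first.

```bash
cat >> h.py <<'E'
L=np.deg2rad(40)
def can(v):  # v: hubx,huby,theta(dir of tall),  -> foot, axis, inner, tangential(right)
    u=np.array([np.cos(v[2]),np.sin(v[2]),0]);z=np.array([0,0,1.])
    return np.r_[v[0],v[1],0]+.075*u+.055*z, np.sin(L)*u+np.cos(L)*z, -np.cos(L)*u+np.sin(L)*z, np.array([u[1],-u[0],0])
def surf(v,s,phi,rad):
    F,a,i,t=can(v);return F+s*a+rad*(np.cos(phi)*i+np.sin(phi)*t)
W=np.array([.715,.175,.08])
def target(v,s=.07):
    F,a,i,t=can(v);w=W-F-s*a;return np.arctan2(w@t,w@i)
E
python3 - <<'E'
from h import *
d=pickle.load(open("c2.pkl","rb"));d["wrist"]["fish"]=1
w=d["wrist"]
print('hub',onz(w,(231,142),.128),'cap',onz(w,(284,226),.15))
S=lambda p:(np.array(p)-[400,280])/2+180
print('lid side',onz(d["side"],S((620,486)),.1546))
# label lower corners in wrist: bar bottoms; flap centre in side
v=[.552,-.0205,np.deg2rad(92.5)]
fl=S((627,474))
e=[np.linalg.norm(proj(d["side"],[surf(v,.13,p,.02)])[0]-fl) for p in np.linspace(-np.pi,np.pi,73)]
print('flap phi',-180+5*np.argmin(e),min(e),'lid centre proj',proj(d["side"],[surf(v,.13,0,0)])*2-360+[400,280])
px=(219,48) # label bottom centre
e=[(np.linalg.norm(proj(w,[surf(v,s,p,.027)])[0]-px),np.rad2deg(p),s) for p in np.linspace(-1.5,1.5,61) for s in np.linspace(.02,.06,9)]
print('label',min(e),'target',np.rad2deg([target(v,s) for s in(.05,.07,.09)]))
E
```

```text
hub [ 0.5538631  -0.02186736  0.128     ] cap [ 0.59102372 -0.0765468   0.15      ]
lid side [0.54114231 0.134899   0.1546    ]
flap phi -30 0.542664176391104 lid centre proj [[616.22540422 487.18514543]]
label (np.float64(1.630198419974615), np.float64(-20.053522829578807), np.float64(0.025)) target [112.40427316 112.40427316 112.40427316]
```

{"op": "move_arm", "data": {"rows": [[[2.8,-1.3,0],0,2],[[2.8,-1.3,0],0,0],[[2.8,-1.3,0],0,0],[[2.8,-1.4,0],0,0],[[0,0,2],0,0]]}}

```text
clock: 3.4
ee_pos: [0.5357, 0.0394, 0.2082]
orientation: [-2.214, -2.228, -0.006]
ft_force: [0.4, -0.5, -1.0]
grip_width: 0.0003
finger_force: 0.0
```

{"op": "move_arm", "data": {"rows": [[[-0.4,0,2.5],0,0],[[0,0,2.5],0,0],[[0,0,2.2],0,0],[[0,0,1.5],0,0],[[0,0,0],0,0]]}}

```text
clock: 3.9
ee_pos: [0.5346, 0.03, 0.1173]
orientation: [-2.218, -2.219, 0.006]
ft_force: [0.1, -0.1, -0.2]
grip_width: -0.0002
finger_force: 0.0
```

{"op": "move_arm", "data": {"rows": [[[0.4,0,0],0,0],[[0.2,0,0],0,0],[[0.2,0,0],0,0]]}}

```text
clock: 4.2
ee_pos: [0.5373, 0.0386, 0.1208]
orientation: [2.221, 2.221, 0.002]
ft_force: [0.0, -0.3, 1.1]
grip_width: 0.0002
finger_force: 0.0
```

{"op": "move_arm", "data": {"rows": [[[0.3,0,0],0,0],[[0.2,0,0],0,0],[[0.2,0,0],0,0]]}}

```text
clock: 4.5
ee_pos: [0.537, 0.0453, 0.1202]
orientation: [2.221, 2.221, 0.001]
ft_force: [0.4, -0.5, 0.3]
grip_width: -0.0005
finger_force: 0.0
```

{"op": "move_arm", "data": {"rows": [[[0.2,0,0],0,0],[[0,0,0],0,0]]}}

```text
clock: 4.7
ee_pos: [0.5369, 0.0475, 0.12]
orientation: [-2.221, -2.222, -0.0]
ft_force: [-0.5, -0.2, 0.1]
grip_width: 0.0002
finger_force: 0.0
```

{"op": "move_arm", "data": {"rows": [[[0.2,0,0],0,0],[[0,0,0],0,0]]}}

```text
clock: 4.9
ee_pos: [0.5369, 0.0487, 0.12]
orientation: [2.222, 2.221, -0.001]
ft_force: [-0.6, -1.8, 0.4]
grip_width: -0.0
finger_force: 0.7
```

{"op": "move_arm", "data": {"rows": [[[0.2,0,0],0,0],[[0,0,0],0,0]]}}

```text
clock: 5.1
ee_pos: [0.5371, 0.0494, 0.12]
orientation: [2.222, 2.219, -0.002]
ft_force: [0.2, -6.1, 1.2]
grip_width: -0.0001
finger_force: 2.4
```

{"op": "move_arm", "data": {"rows": [[[0,0.3,0],0,0],[[0,0.3,0],0,0]]}}

```text
clock: 5.3
ee_pos: [0.5427, 0.0498, 0.12]
orientation: [2.222, 2.22, -0.003]
ft_force: [-1.9, -5.3, 2.4]
grip_width: -0.0001
finger_force: 2.8
```

{"op": "move_arm", "data": {"rows": [[[0.25,0,0],0,0],[[0,0,0],0,0]]}}

```text
clock: 5.5
ee_pos: [0.5427, 0.0506, 0.1198]
orientation: [2.223, 2.217, -0.005]
ft_force: [-1.0, -9.7, 3.0]
grip_width: 0.0001
finger_force: 4.5
```

{"op": "move_arm", "data": {"rows": [[[0,0.4,0],0,0],[[0,0.4,0],0,0],[[0,0.4,0],0,0],[[0,0.4,0],0,0]]}}

```text
clock: 5.9
ee_pos: [0.5572, 0.05, 0.1194]
orientation: [-2.224, -2.219, 0.01]
ft_force: [-5.7, -12.0, 4.0]
grip_width: 0.0001
finger_force: 6.1
```

```bash
python3 - <<'E'
from rig import r
import cv2,pickle,numpy as np
d={n:r.capture(n) for n in("scene","side","wrist")}
pickle.dump(d,open("c3.pkl","wb"))
w=d["wrist"]["frame"]
b=cv2.resize(d["side"]["frame"][245:305,250:350],None,fx=4,fy=4,interpolation=cv2.INTER_CUBIC)
cv2.imwrite("pics/c3.png",np.vstack([cv2.resize(w[:340],(560,340)),np.pad(b,((0,0),(0,160),(0,0)))]))
E
```

```text
(no output)
```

View pics/c3.png

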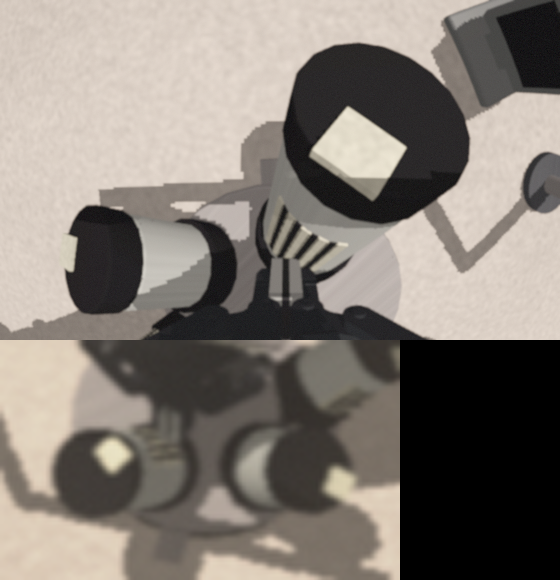

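```bash
cat >> h.py <<'E'
def fitlid(c,box,flap,hub=(.5525,-.021),fr=.019):
    # box: x0,x1,y0,y1 outline extents of lid; returns theta deg, phi deg
    ph=np.linspace(0,2*np.pi,181)
    def f(x):
        v=[hub[0],hub[1],x[0]]
        P=np.vstack([proj(c,np.array([surf(v,s,p,.028) for p in ph])) for s in(.130,.114)])
        b=[P[:,0].min(),P[:,0].max(),P[:,1].min(),P[:,1].max()]
        m=[j for j in range(4) if box[j] is not None]
        e=[b[j]-box[j]-(x[2] if j<2 else x[3]) for j in m]
        return np.r_[e,proj(c,[surf(v,.13,x[1],fr)])[0]-flap-x[2:4],np.array(x[2:4])*.3]
    s=min((least_squares(f,[1.6,p,0,0]) for p in(-1,0,1,2,3)),key=lambda s:s.cost)
    return np.rad2deg(s.x[:2]).round(1),s.x[2:].round(1),s.fun.round(1),np.rad2deg(target([hub[0],hub[1],s.x[0]])).round(1)
E
python3 - <<'E'
from h import *
d=pickle.load(open("c3.pkl","rb"));d["wrist"]["fish"]=1
print(fitlid(d["wrist"],(284,469,43,223),(359,154)))
print(fitlid(d["side"],(250+55/4,250+137/4,245+88/4,245+176/4),(250+113/4,245+113/4)))
c=d["wrist"];m=(c["frame"].astype(int).sum(2)<130).astype(np.uint8)
E
```

```text
(array([ 76.9, -25.6]), array([ 6.1, -6.2]), array([-2.6,  2.1, -0.5,  1.5,  1.1, -1.6,  1.8, -1.9]), np.float64(131.5))
(array([ 76.8, -26.5]), array([-0.9, -0.3]), array([-1.4,  1.2, -0.4,  0.4,  0.1, -0.1, -0.3, -0.1]), np.float64(131.7))
```

The rotor yielded back about 15° before the canister spun: the flap is at wrist (359,154), and the fit gives θ≈77°, φ≈-26°. So the click is weaker than this drag.

Instead I'll roll the canister the other way, with the strokes pressing the rotor against its counter-clockwise stop. It should then settle back into the click. For this I need an automatic measurement of θ and φ.

{"op": "move_arm", "data": {"rows": [[[-1.0,0,0],0,0],[[-1.0,0,0],0,0],[[0,0,0],0,0],[[0,0,0],0,0]]}}

```text
clock: 6.45
ee_pos: [0.5592, 0.0339, 0.12]
orientation: [-2.222, -2.221, -0.001]
ft_force: [0.4, -0.1, -0.7]
grip_width: -0.0001
finger_force: 0.0
```

```bash
cat > m.py <<'E'
from h import *
from scipy.ndimage import map_coordinates as mc
from scipy.optimize import minimize
HUB=(.5525,-.021)
g=np.array([(a,b) for a in np.linspace(-.028,.028,15) for b in np.linspace(-.028,.028,15) if np.hypot(a,b)<.0265])
ring=np.array([(.033*np.cos(p),.033*np.sin(p)) for p in np.linspace(0,6.28,40)])
def samp(c,v,ab,s=.13,d=(0,0)):
    F,a,i,t=can(v);P=F+s*a+np.outer(ab[:,0],i)+np.outer(ab[:,1],t)
    p=proj(c,P)+np.array(d);I=c["frame"].astype(float).mean(2);return mc(I,[p[:,1],p[:,0]],order=1,mode='nearest')
def score(c,th,ph,d=(0,0)):
    v=[*HUB,th];R=g@np.array([[np.cos(ph),np.sin(ph)],[-np.sin(ph),np.cos(ph)]])
    fl=(np.abs(g[:,0]-.019)<.0065)&(np.abs(g[:,1])<.008)
    far=(g[:,0]<.010)|(np.abs(g[:,1])>.012)
    I=samp(c,v,R,d=d);return I[fl].mean()-1.5*np.minimum(I[far],150).mean()+.4*np.minimum(samp(c,v,ring,d=d),110).mean()
def fit(c,mode=''):
    best=max((score(c,np.deg2rad(t),np.deg2rad(p)),t,p) for t in np.arange(70,112,2) for p in np.arange(-180,180,10))
    r=minimize(lambda x:-score(c,np.deg2rad(x[0]),np.deg2rad(x[1]),x[2:])+.5*(x[2]**2+x[3]**2),[*best[1:],0,0],method='Nelder-Mead',options=dict(initial_simplex=np.array([[best[1],best[2],0,0]]*5)+np.vstack([np.zeros(4),np.diag([3,8,2,2])])))
    return r.x.round(1),round(-r.fun,1),'target',np.rad2deg(target([*HUB,np.deg2rad(r.x[0])])).round(1)
def shoot(names=("side","wrist")):
    from rig import r
    for n in names:
        c=r.capture(n);c["fish"]=n=="wrist"
        print(n,*fit(c))
E
python3 - <<'E'
from m import *
for f in("c0.pkl","c2.pkl","c3.pkl"):
    d=pickle.load(open(f,"rb"));d["wrist"]["fish"]=1
    print(f,'side',*fit(d["side"]))
    if f=="c3.pkl":print('wrist',*fit(d["wrist"]))
print('now');shoot()
E
```

```text
c0.pkl side [  94.3 -143.8    0.7   -2.7] 151.8 target 110.8
c2.pkl side [ 92.8 -18.9   0.1   0.1] 150.8 target 112.2
c3.pkl side [ 78.  -17.5  -0.    0.5] 158.6 target 129.9
wrist [ 77.5 -21.2  -1.2   3.3] 188.3 target 130.8
now
side [ 97.3 -23.2   0.    0.2] 153.8 target 107.7
wrist [ 94.6 -28.7   0.4   1.6] 183.2 target 110.4
```

{"op": "move_arm", "data": {"rows": [[[0,0,0],-6.3,0],[[0,0,0],-6.3,0],[[0.5,0.8,0],0,0],[[0.3,0,0],0,0],[[0.3,0,0],0,0]]}}

```text
clock: 7.05
ee_pos: [0.5645, 0.047, 0.1199]
orientation: [-1.966, -2.45, -0.001]
ft_force: [-0.1, -0.4, 0.5]
grip_width: 0.0001
finger_force: 0.0
```

{"op": "move_arm", "data": {"rows": [[[0.2,0,0],0,0],[[0.2,0,0],0,0],[[0,0,0],0,0]]}}

```text
clock: 7.35
ee_pos: [0.5633, 0.0501, 0.12]
orientation: [1.964, 2.452, -0.0]
ft_force: [-0.4, -0.8, 0.7]
grip_width: 0.0002
finger_force: 0.0
```

{"op": "move_arm", "data": {"rows": [[[0.2,0,0],0,0],[[0.2,0,0],0,0],[[0.1,-0.5,0],0,0],[[0.1,-0.5,0],0,0],[[0,0,0],0,0]]}}

```text
clock: 7.85
ee_pos: [0.5527, 0.0511, 0.1203]
orientation: [1.966, 2.447, -0.002]
ft_force: [4.4, -7.2, 0.2]
grip_width: -0.0
finger_force: 3.2
```

{"op": "move_arm", "data": {"rows": [[[0.05,-0.4,0],0,0],[[0.05,-0.4,0],0,0],[[0,-0.4,0],0,0],[[0,0,0],0,0]]}}

```text
clock: 8.25
ee_pos: [0.5426, 0.0493, 0.121]
orientation: [1.965, 2.445, 0.002]
ft_force: [6.2, -7.9, 2.4]
grip_width: 0.0001
finger_force: 4.1
```

```bash
python3 -c "
from m import *
shoot()"
```

```text
side [104.4 -36.    0.    0.6] 145.5 target 101.3
wrist [104.9 -44.6  -0.    1.2] 182.9 target 100.8
```

{"op": "move_arm", "data": {"rows": [[[0.05,-0.4,0],0,0],[[0,-0.4,0],0,0],[[0,-0.4,0],0,0],[[0,-0.4,0],0,0],[[0,-0.4,0],0,0]]}}

```text
clock: 8.85
ee_pos: [0.5226, 0.0461, 0.1208]
orientation: [1.966, 2.446, 0.002]
ft_force: [0.5, -1.2, 0.3]
grip_width: 0.0
finger_force: 0.1
```

```bash
python3 -c "
from m import *
shoot()"
```

```text
side [ 1.012e+02 -7.700e+01  1.000e-01 -2.000e-01] 153.3 target 104.1
wrist [ 98.4 -72.1  -0.4   2.6] 186.0 target 106.7
```

{"op": "move_arm", "data": {"rows": [[[-1.2,0,0],0,0],[[0,2.3,0],0,0],[[0,2.2,0],0,0],[[0.7,0,0],0,0],[[0.4,0,0],0,0]]}}

```text
clock: 9.45
ee_pos: [0.565, 0.0557, 0.1196]
orientation: [1.965, 2.451, -0.003]
ft_force: [0.4, -6.9, 1.4]
grip_width: -0.0002
finger_force: 2.8
```

{"op": "move_arm", "data": {"rows": [[[0.1,-0.4,0],0,0],[[0.05,-0.4,0],0,0],[[0.05,-0.4,0],0,0],[[0,-0.4,0],0,0],[[0,-0.4,0],0,0]]}}

```text
clock: 9.95
ee_pos: [0.5474, 0.0533, 0.1211]
orientation: [1.962, 2.447, 0.005]
ft_force: [10.4, -7.6, 4.4]
grip_width: -0.0
finger_force: 6.1
```

{"op": "move_arm", "data": {"rows": [[[0,-0.4,0],0,0],[[0,-0.4,0],0,0],[[0,-0.4,0],0,0],[[0,-0.4,0],0,0],[[0,-0.2,0],0,0]]}}

```text
clock: 10.45
ee_pos: [0.5298, 0.0471, 0.1221]
orientation: [1.964, 2.443, 0.002]
ft_force: [5.8, -11.5, 11.7]
grip_width: 0.0
finger_force: 8.4
```

```bash
python3 -c "
from m import *
shoot()"
```

```text
side [ 1.038e+02 -1.301e+02  1.000e-01 -4.000e-01] 155.3 target 101.8
wrist [ 103.  -130.3   -0.2    1.2] 187.0 target 102.5
```

{"op": "move_arm", "data": {"rows": [[[-1.3,0,0],0,0],[[0,1.9,0],0,0],[[0,1.9,0],0,0],[[0.7,0,0],0,0],[[0.4,0,0],0,0]]}}

```text
clock: 11.05
ee_pos: [0.5639, 0.0553, 0.1194]
orientation: [-1.965, -2.451, 0.005]
ft_force: [-0.7, -7.1, 2.9]
grip_width: -0.0003
finger_force: 2.9
```

{"op": "move_arm", "data": {"rows": [[[0.1,-0.4,0],0,0],[[0.05,-0.4,0],0,0],[[0.05,-0.4,0],0,0],[[0,-0.4,0],0,0],[[0,-0.4,0],0,0]]}}

```text
clock: 11.55
ee_pos: [0.5472, 0.0529, 0.1209]
orientation: [1.963, 2.447, 0.004]
ft_force: [9.1, -8.0, 3.8]
grip_width: 0.0001
finger_force: 6.2
```

{"op": "move_arm", "data": {"rows": [[[0,-0.4,0],0,0],[[0,-0.4,0],0,0],[[0,-0.4,0],0,0],[[0,-0.4,0],0,0],[[0,-0.2,0],0,0]]}}

```text
clock: 12.05
ee_pos: [0.5295, 0.0468, 0.1218]
orientation: [1.964, 2.443, 0.001]
ft_force: [5.8, -11.7, 11.1]
grip_width: -0.0005
finger_force: 8.0
```

```bash
python3 -c "
from m import *
shoot()"
```

```text
side [ 1.038e+02  1.674e+02 -0.000e+00 -1.000e-01] 156.3 target 101.7
wrist [102.8 169.8  -0.2   1.5] 185.7 target 102.6
```

{"op": "move_arm", "data": {"rows": [[[-1.3,0,0],0,0],[[0,1.9,0],0,0],[[0,1.9,0],0,0],[[0.7,0,0],0,0],[[0.4,0,0],0,0]]}}

```text
clock: 12.65
ee_pos: [0.5638, 0.055, 0.1193]
orientation: [-1.965, -2.451, 0.005]
ft_force: [0.8, -6.7, 2.0]
grip_width: -0.0003
finger_force: 3.0
```

{"op": "move_arm", "data": {"rows": [[[0.1,-0.4,0],0,0],[[0.05,-0.4,0],0,0],[[0.05,-0.4,0],0,0],[[0,-0.4,0],0,0],[[0,-0.4,0],0,0]]}}

```text
clock: 13.15
ee_pos: [0.5471, 0.0527, 0.1207]
orientation: [1.963, 2.447, 0.004]
ft_force: [9.9, -8.2, 5.0]
grip_width: 0.0
finger_force: 6.2
```

{"op": "move_arm", "data": {"rows": [[[0,-0.4,0],0,0],[[0,-0.4,0],0,0],[[0,-0.3,0],0,0],[[0,0,0],0,0]]}}

```text
clock: 13.55
ee_pos: [0.5364, 0.0481, 0.1218]
orientation: [1.964, 2.443, 0.001]
ft_force: [6.8, -11.6, 12.4]
grip_width: 0.0001
finger_force: 8.8
```

```bash
python3 -c "
from m import *
shoot()"
```

```text
side [104.7 122.2   0.   -0.4] 156.4 target 101.0
wrist [104.3 127.1   0.2   1.2] 186.6 target 101.3
```

{"op": "move_arm", "data": {"rows": [[[-0.7,0,0],0,0],[[-0.7,0,0],0,0],[[0,0,-4],0,0],[[0,0,-5],0,0],[[0,0,-4],0,0]]}}

```text
clock: 14.15
ee_pos: [0.5361, 0.0389, 0.2513]
orientation: [-1.961, -2.451, 0.001]
ft_force: [0.6, 0.4, 0.7]
grip_width: 0.0003
finger_force: 0.0
```

{"op": "move_arm", "data": {"rows": [[[0,2.5,0],6.3,0],[[0,2.5,0],6.3,0],[[0,2,0],0,0],[[0,0,0],0,0]]}}

```text
clock: 14.55
ee_pos: [0.6072, 0.0471, 0.2485]
orientation: [-2.219, -2.221, 0.001]
ft_force: [0.4, 0.2, -0.2]
grip_width: 0.0
finger_force: 0.0
```

```bash
python3 - <<'E'
from m import *
from rig import r
d={n:r.capture(n) for n in("scene","side","wrist")}
pickle.dump(d,open("c4.pkl","wb"))
d["wrist"]["fish"]=1
for n in("side","wrist"):print(n,*fit(d[n]))
b=cv2.resize(d["side"]["frame"][180:310,200:340],None,fx=2.85,fy=2.85,interpolation=cv2.INTER_CUBIC)[:180,:399]
b=cv2.resize(d["side"]["frame"][245:325,195:315],None,fx=3.3,fy=3.3,interpolation=cv2.INTER_CUBIC)[:,:399]
a=cv2.resize(d["scene"]["frame"][195:260,260:370],None,fx=3.6,fy=3.6,interpolation=cv2.INTER_CUBIC)[:,:399]
w=d["wrist"]["frame"][:330]
im=np.zeros((600,800,3),np.uint8);im[:330,:560]=w;im[332:332+b.shape[0],:b.shape[1]]=b[:268];im[332:332+a.shape[0],400:400+a.shape[1]]=a
cv2.imwrite("pics/c4.png",im)
E
```

```text
side [ 9.300e+01  1.196e+02  1.000e-01 -3.000e-01] 156.5 target 112.1
wrist [ 92.2 121.2   0.2   2.3] 180.0 target 112.9
```

View pics/c4.png

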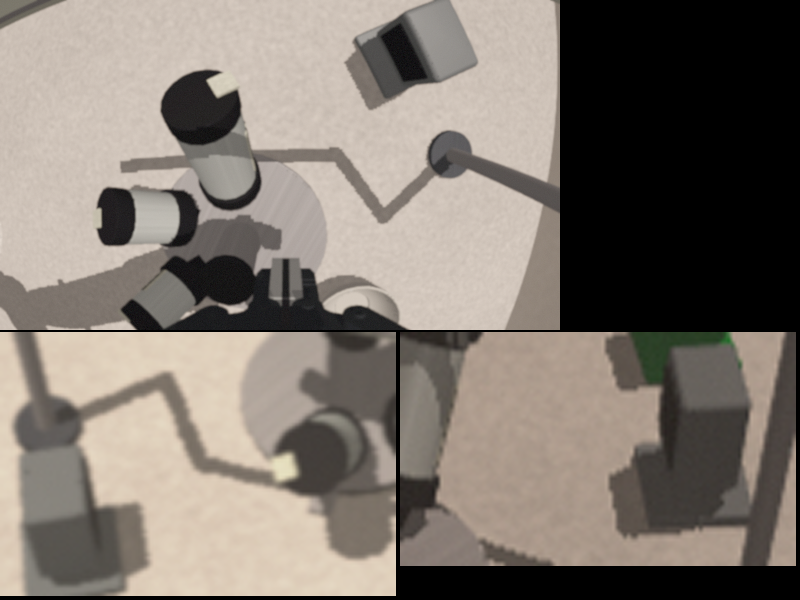

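```bash
python3 - <<'E'
import h
from m import *
d=pickle.load(open("c4.pkl","rb"));w=d["wrist"];w["fish"]=1
print('win',onz(w,(407,54),.08),'hub',onz(w,(228,281),.128))
print('top corners wrist',[onz(w,p,.122).round(3) for p in((399,15),(445,0),(477,64),(434,81))])
for W in([.715,.173,.08],onz(w,(407,54),.08)):
    h.W=np.array(W);print(W,np.rad2deg(h.target([*HUB,np.deg2rad(92.6)])))
# lid & flap: measured in px; orientation via plane intersection with lid top plane
v=[*HUB,np.deg2rad(92.6)];F,a,i,t=can(v)
def onlid(c,p):
    o,dd=ray(c,p);return o+dd*((F+.13*a-o)@a)/(dd@a)-F-.13*a
for n,p in(('w',(223,84)),('s',(195+284/3.3,245+(467-332)/3.3))):
    q=onlid(w if n=='w' else d["side"],p);print(n,'flap i,t',q@i,q@t,np.rad2deg(np.arctan2(q@t,q@i)))
I=w["frame"].astype(int);m=(I.min(2)>150);ys,xs=np.nonzero(m[65:102,200:245]);print('flap cent',xs.mean()+200,ys.mean()+65,len(xs))
E
```

```text
win [0.71581108 0.18074546 0.08      ] hub [ 0.55386847 -0.02030952  0.128     ]
top corners wrist [array([0.694, 0.205, 0.122]), array([0.736, 0.226, 0.122]), array([0.766, 0.174, 0.122]), array([0.724, 0.154, 0.122])]
[0.715, 0.173, 0.08] 112.04242658082319
[0.71581108 0.18074546 0.08      ] 113.57628254367731
w flap i,t -0.00708594327437136 0.017328514882795045 112.24054107659616
s flap i,t -0.009779386880696789 0.01590973179324047 121.57819226495175
flap cent 227.21707818930042 78.8724279835391 972
```

The rotor is back in its click (θ≈92.6°) and the window shows at wrist (407,54). The label is at φ≈120° against a target of about 113°, so it needs one small roll of about -7°.

{"op": "move_arm", "data": {"rows": [[[0,-2,0],0,0],[[0,-1.8,0],0,0],[[0,0,0],-6.3,0],[[0,0,4],-6.3,0],[[0,0,4],0,0]]}}

```text
clock: 15.2
ee_pos: [0.5681, 0.0467, 0.1705]
orientation: [1.958, 2.454, 0.004]
ft_force: [0.4, 0.4, -1.3]
grip_width: 0.0002
finger_force: 0.0
```

{"op": "move_arm", "data": {"rows": [[[0,0,3],0,0],[[0,0,1.8],0,0],[[0,0,0],0,0]]}}

```text
clock: 15.5
ee_pos: [0.5657, 0.0463, 0.1196]
orientation: [-1.961, -2.449, 0.006]
ft_force: [-0.1, 0.1, 0.1]
grip_width: -0.0002
finger_force: 0.0
```

{"op": "move_arm", "data": {"rows": [[[0.6,0,0],0,0],[[0.4,0,0],0,0],[[0.1,-0.4,0],0,0],[[0.05,-0.4,0],0,0],[[0,0,0],0,0]]}}

```text
clock: 16.0
ee_pos: [0.5583, 0.0564, 0.1231]
orientation: [1.963, 2.451, 0.002]
ft_force: [1.9, -1.1, 4.6]
grip_width: -0.0001
finger_force: 2.5
```

```bash
python3 -c "
from m import *
shoot()"
```

```text
side [ 9.910e+01  1.196e+02  1.000e-01 -3.000e-01] 156.4 target 106.1
wrist [ 98.4 125.4   0.2   1.2] 188.8 target 106.7
```

{"op": "move_arm", "data": {"rows": [[[0.05,-0.4,0],0,0],[[0,-0.4,0],0,0],[[0,0,0],0,0]]}}

```text
clock: 16.4
ee_pos: [0.5508, 0.0552, 0.1226]
orientation: [1.964, 2.451, 0.002]
ft_force: [3.1, 0.3, 5.2]
grip_width: 0.0001
finger_force: 2.5
```

```bash
python3 -c "
from m import *
shoot()"
```

```text
side [103.7 120.2   0.   -0.3] 155.5 target 101.8
wrist [103.1 126.8   0.3   1.4] 188.6 target 102.3
```

{"op": "move_arm", "data": {"rows": [[[0,-0.3,0],0,0],[[0,-0.2,0],0,0],[[0,0,0],0,0]]}}

```text
clock: 16.8
ee_pos: [0.5472, 0.054, 0.1229]
orientation: [1.963, 2.45, 0.005]
ft_force: [3.8, -1.6, 6.0]
grip_width: -0.0003
finger_force: 3.4
```

```bash
python3 -c "
from m import *
shoot()"
```

```text
side [ 1.051e+02  1.156e+02 -1.000e-01 -3.000e-01] 156.2 target 100.6
wrist [104.6 123.8   0.2   1.4] 188.5 target 101.0
```

{"op": "move_arm", "data": {"rows": [[[0,-0.2,0],0,0],[[0,0,0],0,0]]}}

```text
clock: 17.1
ee_pos: [0.5458, 0.0534, 0.1231]
orientation: [1.963, 2.449, 0.005]
ft_force: [5.4, -2.4, 8.5]
grip_width: -0.0003
finger_force: 4.2
```

{"op": "move_arm", "data": {"rows": [[[-0.7,0,0],0,0],[[-0.7,0,0],0,0],[[0,0,-4],0,0],[[0,0,-5],0,0],[[0,0,-4],0,0]]}}

```text
clock: 17.6
ee_pos: [0.5456, 0.0394, 0.2533]
orientation: [-1.963, -2.45, 0.002]
ft_force: [0.6, -0.2, 0.2]
grip_width: -0.0
finger_force: 0.0
```

{"op": "move_arm", "data": {"rows": [[[0,2.5,0],6.3,0],[[0,2.5,0],6.3,0],[[0,1,0],0,0],[[0,0,0],0,0]]}}

```text
clock: 18.0
ee_pos: [0.6057, 0.0475, 0.2505]
orientation: [-2.218, -2.223, 0.003]
ft_force: [-0.1, -0.4, -0.3]
grip_width: 0.0001
finger_force: 0.0
```

```bash
python3 - <<'E'
from m import *
from rig import r
d={n:r.capture(n) for n in("scene","side","wrist")}
pickle.dump(d,open("c5.pkl","wb"));d["wrist"]["fish"]=1
for n in("side","wrist"):print(n,*fit(d[n]))
E
```

```text
side [ 92.8 112.4   0.   -0.3] 156.3 target 112.3
wrist [ 92.1 114.2   0.2   2.4] 179.5 target 113.0
```

Label at φ≈113° against a target of about 112.7°, rotor in its click at 92.5°, and nothing touched. I'm handing in.

```bash
python3 -c "
from rig import r
print(r.hand_in())"
```

```text
the job is handed in; nothing more can be done
None
```

I turned the carousel one click and twisted the tall canister until its label measured within about 1–2° of square to the scanner window, then handed in at about 18 s with the rotor back in its click and the arm clear; because the tool could not tilt, I rolled the canister with the closed fingertips instead of grasping it, which swung the rotor temporarily off its click (about 15° one way, 12° the other) each time before it sprang back.

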